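# Set the anvil and press a cleat by four clicks

## Task

The cleat on the belt end in the blue hand press has just been glued and must be pressed. With the press lever still up, swing the small lever with the black grip to the brass mark, so that the anvil stands at the height for this cleat; then bring the long lever with the red ball down by exactly four clicks, never a fifth. The lever springs back when let go, so finish while holding it there at the fourth click, leaving the small lever on the brass mark and the things around the press undisturbed.

Things in the scene. Friction and masses are not known exactly. Their poses are not given: they have to be found in the camera images.
- cleat_press: dark blue cast hand press, fixed to the bench. Origin: on the bench, under the vertical axis of the anvil. Its x axis points to the column at the back, y to its left, z up. Base plate 220 x 193 x 14 mm (x -105 to 115, y -128 to 65); the column and head stand at x -16 to 101, y -25 to 25, up to z 185; the ram rises to z 213; quadrant and lever hub on its left reach y 58
- pivot (a point): pivot of the long press lever: on the lever's hinge line (which is parallel to the press's y axis), in the plane in which the lever swings; 150 mm above the bench, at x 30, y 45 mm in the press's frame
- press_lever (a joint): Angle of the long lever (rad): 0 up at its stop (36 degrees above level), growing as the ball goes down; 0.628 level; stop at 0.92. A sprung roller rides over a scalloped quadrant: one click per 0.157 rad, crests at 0.079, 0.236, 0.393, 0.550 (fourth click) and 0.707 (fifth). The notches do not lock: let go, it springs back up.
- press_handle: the long press lever: steel rod 12 mm thick with a red ball 32 mm in diameter at its end. Origin: centre of the ball, 200 mm from the pivot; x axis along the rod toward the pivot, y along the hinge line. The ball is free at both sides (y) and above; 268 mm above the bench at rest, 150 mm at the fourth click. 4 to 11 N down at the ball moves it, with a rise before each click; 5 to 8 N holds it
- cam_lever (a joint): Angle of the small lever (rad) about the anvil's vertical axis, 0 to 1.1, growing clockwise seen from above (from the press's right toward its front). Stays where it is left (stiff: about 4 N at the grip). On the base plate lie white marks at 0, 0.2, 0.4, 0.6, 1.0 and a wider brass one at 0.8. 0.1 rad lifts the anvil 1 mm
- cam_handle: the small anvil lever: thin steel rod with an upright black grip, a cylinder 18 mm thick and 42 mm tall, at its end, to the right of the press. Origin: centre of the grip, 62 mm above the bench and 95 mm from the anvil's vertical axis; its y axis points to that axis, z up. The rod passes 26 mm below the origin
- press_foot: white round foot, 24 mm across, sprung (about 1.6 N per mm), under the ram, which goes 30 mm down per rad of the press lever. Origin: centre of its underside, above the cleat
- cleat: pale green cleat, 16 x 26 x 9 mm, on the belt end on the anvil, under the foot; origin: centre of its underside. With the small lever on the brass mark and the press lever at the fourth click the foot presses on it with about 15 N
- glue: white glue bottle with a red cap, 36 mm thick and 112 mm tall, standing to the right of the press; origin: centre of its underside. A bystander
- tray: grey sheet parts tray, 100 x 150 x 20 mm, with three spare cleats, to the right of the press; origin: centre of its underside. A bystander
- tape: roll of cream tape lying flat to the right of the glue bottle (the nearer of two such rolls), 101 mm across and 24 mm high; origin: centre of its underside. A bystander

How it is judged:
By the outcome, as a careful person would: the job done as asked, in the order asked, and still so for the second after the job is handed in, while the arm keeps its last pose, push and grip.
It also fails if it takes over 51 s, if anything falls off the work surface, if the arm or the gripper's body presses on something with over 40 N, if the wrist force passes 120 N, or if a joint passes its speed limit or range.

## Robot

A 6-joint arm with a two-finger parallel gripper is mounted at the origin on a cart in front of the work surface, level with it; the furniture and walls round the work are solid. World frame = base frame: x ahead of the robot, y to its left, z up, the work surface at z = 0. Lengths are in mm, angles in rad, forces in N, time in s.
With the tool pointing down it reaches from about 275 to 1000 mm from the base axis. Payload 8.4 kg.
Tool frame: the origin (TCP) lies at the very end of the fingers, on their centre line; the grasp point (between the pads) lies 19 mm behind it; z points along the fingers, y is the line along which they close (so a half turn about z gives the same grasp; the last joint's range is limited). The gripper opens to 85 mm and grips with 20 to 120 N. Pads are 22 mm wide; open, the fingers measure 114 mm over their backs; the gripper's body (76 mm by 85 mm) begins 54 mm behind the grasp point. The pads swing forward as they close: fully open they stand 13 mm farther back than shut.
Start: joints at [1.162, 0.353, 1.633, -0, 1.155, -0.002], TCP at [247.294, 573.998, 231.281] pointing down, gripper open.
Joint ranges: [-2.63, 2.63], [-0.92, 2.1], [0.06, 2.66], [-1.3, 4.44], [0, 2.69], [-3.02, 3.02]. Speed limits (rad/s): [2.22, 2.22, 2.79, 3.14, 3.14, 3.14].

## Interface

Orientations are given as [roll, pitch, yaw] about the fixed x, y, z axes, in that order (R = Rz(yaw) Ry(pitch) Rx(roll)).
In Python, from rig import r, vision gives the robot as it stands. The module is installed in compiled form; this text tells all that it offers.
- The arm moves only by the tool play_rows, never from a script. Its argument "steps" is a list of rows, each an object with "delta_pos": the shift along the tool's x, y, z in cm, a list of three; "yaw": the turn about the tool's z in rad; "jaw": the opening in per cent of the stroke, from 0 (shut) to 100 (fully open). A call has exactly 8 rows; each row is the pose to reach, as a shift and turn from the pose commanded when the call began, along the tool's axes at that moment; what a row does not reach only later rows make up. A row lasts 1/10 s, in which the tool goes at most 50 mm and 8.59 degrees, less where a joint would pass 70% of its speed; a pose out of reach is approached as far as the arm can. A call with a gripper value outside its range is refused whole. The fingers move at their own pace and stop on an object; "grip_force" is the grip in N (left out, the last holds). Time passes only in rows, so rows that repeat a pose let the fingers close, or fill a call up. It gives the time, the measured TCP pose, the force, the opening and the grip force at its end, in the units of the state.
- r.sense(): the state, without advancing time (a new reading comes with each control period).
- vision.grab_frame(name): name is "side" or "top"; returns (picture, depth): 420x560x3 uint8, red, green, blue; 420x560 float32, mm along the optical axis (not along the pixel's ray), 0 where there is no reading.
- vision.calibration(name): a dict with "mtx" (3x3 intrinsics, pixels), "extrinsics" (4x4, takes a point from camera to world coordinates). Camera axes: x right, y down, z forward; pixel columns grow to the right and rows downward; lengths in mm; the calibration is good to about 2 mm. A picture is of the moment at which its call begins. calibration takes no time and is no camera call.
- r.sign_off(): hands the job in; it is judged then, once.
Trained networks look in the newest picture that a camera, given by its name, has taken for a name from the list of things; names that differ only in an ending like _2 or _b are one class to them, and where a whole thing is asked for, a point or a joint stands for the part that bears it (a point fixed in the world has none). Each returns a list of dicts, best first, with "conf" (0 to 1); they miss things now and then, are a little off and sometimes report something else, mostly with a low value. They report only what shows in the picture. A call takes as long as a camera call.
- vision.cut_out(camera, thing): "region" (420x560 bool, what is visible of it) and "uv" ([column, row] in pixels, amid what is visible of it).
- vision.landmark_of(camera, thing): "uv" ([column, row] in pixels: a listed point, or the origin of a listed thing).
The state is a dict: "clock": time; "qpos": joint angles; "qvel": joint speeds; "joint_efforts": joint torques, N m; "eef_pos": TCP position; "tcp_rot": TCP orientation; "contact_force": force on the tool from outside, world axes, zero at the start; "wrist_torque": the same for the moment, N m; "opening": opening from 0.0 (shut) to 1.0 (fully open); "grasp_force": force on a finger pad.
Only numpy, scipy, OpenCV 4.12 (cv2) and the standard library are available. Lean on these libraries where they do the work, as an engineer would, in place of code of your own. Each camera call takes 0.05 s, during which the arm holds its last target. There are 200 camera calls.

## Working session

There is one attempt and no reset: what is moved stays moved. The work goes in short steps, Python scripts to look and compute and a tool call to move; the robot and the scene stay as the last step left them, time stands still between calls to the robot, and variables do not carry over. Pictures are saved under pics/ and viewed, at most 10 in all, crops included, and the job is handed in when it is done.

Besides the shell and the picture viewer there is one more tool, called after "Request:" in YAML: its name, and indented under it one key for each argument. play_rows: Moves the arm, as the interface text tells. Its arguments: {"type":"object","properties":{"steps":{"type":"array"},"grip_force":{"type":"number"}},"required":["steps"]}

```bash
mkdir -p pics
cat > h.py <<'E'
import numpy as np, cv2
from rig import r, vision
def w(cam,uv,d):
    c=vision.calibration(cam);K=c["mtx"];T=c["extrinsics"]
    p=np.array([(uv[0]-K[0,2])/K[0,0]*d,(uv[1]-K[1,2])/K[1,1]*d,d,1]);return (T@p)[:3]
def atz(cam,uv,z):
    c=vision.calibration(cam);T=c["extrinsics"];a=w(cam,uv,0.);b=w(cam,uv,1000.)
    return a+(b-a)*(z-a[2])/(b[2]-a[2])
def proj(cam,p):
    c=vision.calibration(cam);q=np.linalg.inv(c["extrinsics"])@np.r_[p,1];q=c["mtx"]@q[:3];return q[:2]/q[2]
E
python3 - <<'E'
from h import *
for c in("side","top"):
    im,d=vision.grab_frame(c);cv2.imwrite(f"pics/{c}0.png",im[:,:,::-1]);np.save(c,d)
    print(c,np.round(vision.calibration(c)["extrinsics"],2).tolist())
    for t in("pivot","press_handle","cam_handle","cleat_press","press_foot","cleat","glue","tray","tape"):
        for l in vision.landmark_of(c,t)[:2]:
            u=np.array(l["uv"]);i=np.clip(u.round().astype(int),0,[559,419]);dd=d[i[1],i[0]]
            print(t,round(l["conf"],2),u.round(1),"surf",w(c,u,dd).round(0))
s=r.sense();print(s["clock"],s["eef_pos"],s["tcp_rot"],s["contact_force"])
E
```

```text
side [[1.0, 0.01, 0.01, 574.27], [-0.0, -0.54, 0.84, -951.64], [0.01, -0.84, -0.54, 707.51], [0.0, 0.0, 0.0, 1.0]]
pivot 0.57 [322.7 178.1] surf [673.  -2. 183.]
press_handle 0.77 [266.1 139.5] surf [525.  47. 269.]
cam_handle 0.5 [306.7 233.2] surf [632. -84.  64.]
press_foot 0.44 [311.2 208.9] surf [657. 132.  -2.]
press_foot 0.41 [323.6 179. ] surf [675.  -7. 182.]
cleat 0.63 [313.1 212.6] surf [654.  10.  65.]
glue 0.78 [238.4 314.2] surf [ 474. -317.   15.]
glue 0.55 [232.6 375.7] surf [ 476. -459.   -0.]
tray 0.74 [341.9 316.8] surf [ 703. -312.    2.]
tape 0.59 [323.3 177.1] surf [678.  30. 168.]
tape 0.56 [229.6 373.7] surf [ 470. -455.    1.]
top [[-0.02, -0.99, 0.1, 456.42], [-1.0, 0.02, -0.0, -132.78], [0.0, -0.1, -0.99, 1326.08], [0.0, 0.0, 0.0, 1.0]]
pivot 0.77 [195.  169.2] surf [680.  58. 165.]
press_handle 0.83 [185.3 232.1] surf [524.  60. 281.]
press_handle 0.61 [401.7 246.9] surf [ 490. -463.    2.]
cam_handle 0.59 [251.3 191.5] surf [636. -70.  82.]
cleat_press 0.63 [220.7 187.4] surf [636.  -1. 156.]
glue 0.48 [253.2 193.2] surf [632. -74.  78.]
tray 0.96 [345.7 168.1] surf [ 706. -322.   -3.]
tape 0.65 [400.3 251.5] surf [ 478. -460.   -4.]
1.0 [247.2747199  573.98344532 231.27591644] [-3.14155441e+00 -4.07567338e-05  2.73479574e+00] [1.22511715 0.65556801 0.26191868]
```

View pics/side0.png

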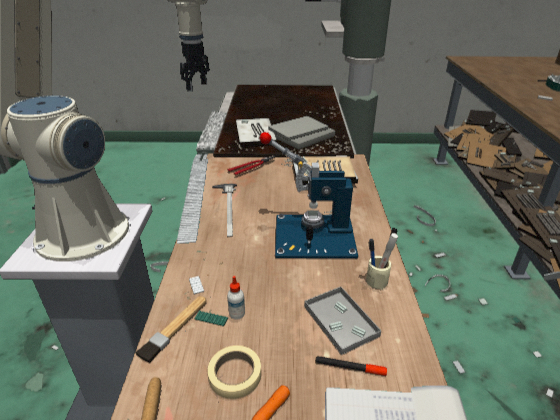

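View pics/top0.png

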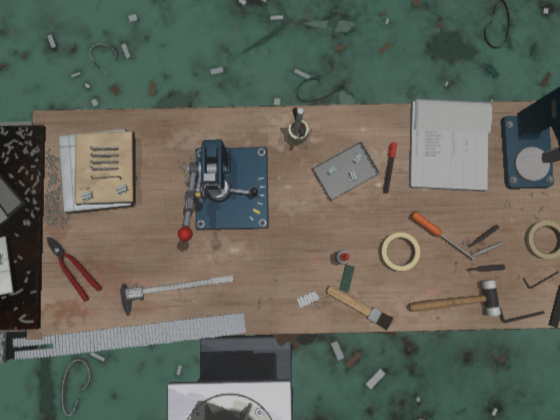

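The side view shows the press at about (315,220), the ball at (266,138) and the black grip at (308,240). In the top view the ball is at (185,234), the grip at (253,192) and the brass mark at about (256,211). Next I'll fit the press pose from the plate and the ball.

```bash
cat > fit.py <<'E'
from h import *
im=cv2.imread("pics/top0.png");d=np.load("top.npy")
H,W=d.shape;vv,uu=np.mgrid[:H,:W]
c=vision.calibration("top");K=c["mtx"];T=c["extrinsics"]
P=np.stack([(uu-K[0,2])/K[0,0]*d,(vv-K[1,2])/K[1,1]*d,d],-1)@T[:3,:3].T+T[:3,3]
hsv=cv2.cvtColor(im,cv2.COLOR_BGR2HSV)
roi=(uu>150)&(uu<290)&(vv>120)&(vv<250)
print("bench z",np.median(P[...,2][(uu>270)&(uu<300)&(vv>200)&(vv<240)]))
blue=roi&(hsv[...,0]>95)&(hsv[...,0]<120)&(hsv[...,1]>120)
pl=blue&(P[...,2]<25)
ys,xs=np.nonzero(pl)
q=np.array([atz("top",(u,v),14)[:2] for u,v in zip(xs,ys)],np.float32)
rc=cv2.minAreaRect(q);print("rect",rc);print(cv2.boxPoints(rc).round(1))
red=roi&((hsv[...,0]<8)|(hsv[...,0]>172))&(hsv[...,1]>150)&(P[...,2]>240)
ys,xs=np.nonzero(red);X=P[red]
A=np.c_[2*X,np.ones(len(X))];f=np.linalg.lstsq(A,(X**2).sum(1),rcond=None)[0]
print("ball n",len(X),"mean uv",xs.mean(),ys.mean(),"at z268",atz("top",(xs.mean(),ys.mean()),268).round(1),"sph",f[:3].round(1))
g=roi&(P[...,2]>74)&(P[...,2]<92)&(hsv[...,2]<70)&(uu>240)&(uu<265)&(vv>180)&(vv<205)
ys,xs=np.nonzero(g);print("grip",len(xs),P[g].mean(0).round(1),atz("top",(xs.mean(),ys.mean()),83).round(1))
br=roi&(hsv[...,0]>15)&(hsv[...,0]<32)&(hsv[...,1]>90)&(P[...,2]<25)&(uu>225)&(vv>195)&(uu<268)&(vv<228)
ys,xs=np.nonzero(br);print("brass",len(xs),atz("top",(xs.mean(),ys.mean()),14).round(1))
# side
im2=cv2.imread("pics/side0.png");h2=cv2.cvtColor(im2,cv2.COLOR_BGR2HSV)
m=((h2[...,0]<8)|(h2[...,0]>172))&(h2[...,1]>150)&(uu>250)&(uu<280)&(vv>125)&(vv<150)
ys,xs=np.nonzero(m);d2=np.load("side.npy");dd=np.median(d2[m])
print("side ball",xs.mean(),ys.mean(),w("side",(xs.mean(),ys.mean()),dd+12).round(1))
a=cv2.resize(im[125:245,160:280],None,fx=4.9,fy=4.9,interpolation=cv2.INTER_CUBIC)[:, :]
b=cv2.resize(im2[120:270,255:300+60],None,fx=3.9,fy=3.9,interpolation=cv2.INTER_CUBIC)
cv2.imwrite("pics/c1.png",np.hstack([cv2.resize(a,(390,390)),cv2.resize(b,(400,390))]))
E
python3 fit.py
```

```text
bench z -0.9098806043125478Traceback (most recent call last):
  File "fit.py", line 13, in <module>
    rc=cv2.minAreaRect(q);print("rect",rc);print(cv2.boxPoints(rc).round(1))
cv2.error: OpenCV(4.12.0) /io/opencv/modules/imgproc/src/convhull.cpp:143: error: (-215:Assertion failed) total >= 0 && (depth == CV_32F || depth == CV_32S) in function 'convexHull'
```

```bash
sed -i 's/^blue=.*/blue=roi\&(im[...,0].astype(int)>im[...,2].astype(int)+15);print(blue.sum(),hsv[160,262],hsv[220,230],P[220,230])/; s/^pl=.*/pl=cv2.morphologyEx((blue\&(P[...,2]<25)).astype(np.uint8),cv2.MORPH_OPEN,np.ones((3,3)))/' fit.py; python3 fit.py
```

```text
bench z -0.9098806043125478
4206 [101  98  94] [102  95  97] [570.56927843  -8.61903884  13.43888971]Traceback (most recent call last):
  File "fit.py", line 12, in <module>
    q=np.array([atz("top",(u,v),14)[:2] for u,v in zip(xs,ys)],np.float32)
                ~~~^^^^^^^^^^^^^^^^
  File "h.py", line 7, in atz
    c=vision.calibration(cam);T=c["extrinsics"];a=w(cam,uv,0.);b=w(cam,uv,1000.)
ValueError: time passes only in moves, steps and waits
```

```bash
cat >> h.py <<'E'
import functools
_cal={c:vision.calibration(c) for c in("side","top")}
class _V:
    calibration=staticmethod(lambda n:_cal[n]); grab_frame=vision.grab_frame; landmark_of=vision.landmark_of; cut_out=vision.cut_out
vision=_V
E
python3 fit.py
```

```text
bench z -0.9098806043125478
4206 [101  98  94] [102  95  97] [570.56927843  -8.61903884  13.43888971]
rect ((656.8413696289062, -13.390350341796875), (188.4409637451172, 215.18226623535156), 89.72254943847656)
[[ 548.8 -107.1]
 [ 764.  -108.1]
 [ 764.9   80.3]
 [ 549.7   81.4]]
ball n 146 mean uv 184.55479452054794 233.53424657534248 at z268 [521.6  64.3 268. ] sph [520.6  63.5 271.1]
grip 38 [637.3 -75.9  80.3] [636.9 -76.   83. ]
brass 16 [593.3 -77.4  14. ]
side ball 264.7685950413223 138.56198347107437 [520.6  62.6 264.4]
```

View pics/c1.png

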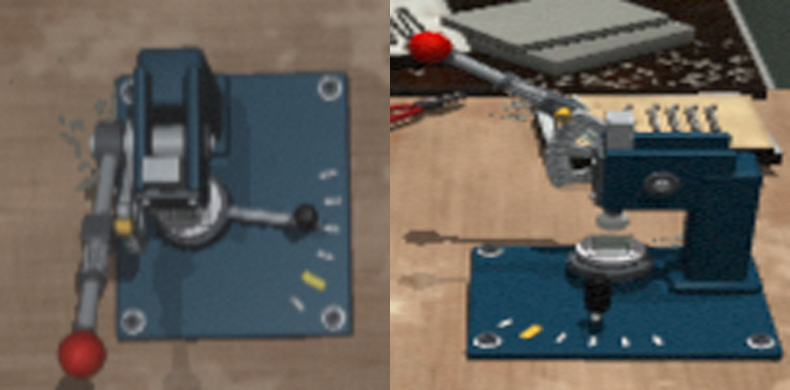

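The crops show the small lever pointing to the right, with the grip at (305,215) between the 0.4 and 0.6 marks. The brass mark is at (314,280), and the ball is up at the left. The plate and ball fits agree on a press origin of about (652,18) with yaw near 0. I'm moving above the grip first.

Request:
play_rows:
  steps:
    - {"delta_pos": [-2,-1.5,-4],"yaw": 0.1,"jaw": 70}
    - {"delta_pos": [-6,-4.3,-7],"yaw": 0.2,"jaw": 70}
    - {"delta_pos": [-10,-7.2,-9],"yaw": 0.3,"jaw": 70}
    - {"delta_pos": [-14,-10,-11],"yaw": 0.4,"jaw": 70}
    - {"delta_pos": [-18,-13,-13],"yaw": 0.5,"jaw": 70}
    - {"delta_pos": [-22,-15.8,-15],"yaw": 0.6,"jaw": 70}
    - {"delta_pos": [-26,-18.7,-16],"yaw": 0.7,"jaw": 70}
    - {"delta_pos": [-30,-21.6,-17],"yaw": 0.8,"jaw": 70}

```text
clock: 1.8
eef_pos: [427.9, 272.5, 398.2]
tcp_rot: [3.14, -0.0, 1.931]
contact_force: [0.8, -0.5, -0.1]
opening: 0.701
grasp_force: 0.0
```

```bash
cat > marks.py <<'E'
from h import *
im=cv2.imread("pics/top0.png")
o=np.array([652.3,18.3])
g=cv2.cvtColor(im,cv2.COLOR_BGR2GRAY)
x0,y0,x1,y1=246,170,266,226
s=g[y0:y1,x0:x1].astype(float)-np.median(g[y0:y1,x0:x1])
m=(s>18).astype(np.uint8);n,l=cv2.connectedComponents(m,connectivity=8)
for i in range(1,n):
    k=l==i; ys,xs=np.nonzero(k); W=s[k]
    u=(xs*W).sum()/W.sum()+x0; v=(ys*W).sum()/W.sum()+y0
    p=atz("top",(u,v),14.5)[:2]-o
    print(i,k.sum(),round(u,1),round(v,1),(p+o).round(1),"a",round(np.arctan2(-p[0],-p[1]),3),"R",np.hypot(*p).round(1))
from rig import r
s=r.sense();print(s["clock"],s["eef_pos"],s["tcp_rot"])
E
python3 marks.py
```

```text
1 14 260.4 178.1 [681.  -91.2] a -0.256 R 113.2
2 11 261.9 186.5 [658.2 -94.6] a -0.053 R 113.1
3 9 246.8 191.6 [645.3 -54.4] a 0.096 R 73.0
4 12 261.7 194.8 [635.8 -93.6] a 0.147 R 113.1
5 12 259.6 203.1 [613.7 -87.8] a 0.349 R 112.9
6 31 256.1 211.0 [593.  -78.1] a 0.551 R 113.2
7 15 251.3 218.0 [574.5 -65.1] a 0.751 R 114.1
8 39 262.3 221.9 [563.6 -94.1] a 0.668 R 143.1
1.8 [427.85880908 272.47373295 398.18823845] [ 3.13996096e+00 -3.33593141e-04  1.93102854e+00]
```

Request:
play_rows:
  steps:
    - {"delta_pos": [-4.8,0.85,0],"yaw": 0.1,"jaw": 70}
    - {"delta_pos": [-9.6,1.7,0],"yaw": 0.2,"jaw": 70}
    - {"delta_pos": [-14.3,2.55,0],"yaw": 0.3,"jaw": 70}
    - {"delta_pos": [-19.1,3.4,0],"yaw": 0.4,"jaw": 70}
    - {"delta_pos": [-23.9,4.25,0],"yaw": 0.5,"jaw": 70}
    - {"delta_pos": [-28.7,5.1,0],"yaw": 0.527,"jaw": 70}
    - {"delta_pos": [-33.5,5.95,0],"yaw": 0.527,"jaw": 70}
    - {"delta_pos": [-38.2,6.8,1],"yaw": 0.527,"jaw": 70}

```text
clock: 2.6
eef_pos: [628.0, -60.8, 388.3]
tcp_rot: [3.139, -0.0, 1.407]
contact_force: [0.6, 0.4, 1.2]
opening: 0.697
grasp_force: 0.0
```

Request:
play_rows:
  steps:
    - {"delta_pos": [0,0,4.5],"yaw": 0,"jaw": 70}
    - {"delta_pos": [0,0,9],"yaw": 0,"jaw": 70}
    - {"delta_pos": [0,0,13.5],"yaw": 0,"jaw": 70}
    - {"delta_pos": [0,0,18],"yaw": 0,"jaw": 70}
    - {"delta_pos": [0,0,22],"yaw": 0,"jaw": 70}
    - {"delta_pos": [0,0,25],"yaw": 0,"jaw": 70}
    - {"delta_pos": [0,0,26],"yaw": 0,"jaw": 70}
    - {"delta_pos": [0,0,26],"yaw": 0,"jaw": 70}

```text
clock: 3.4
eef_pos: [626.0, -58.6, 125.8]
tcp_rot: [-3.139, 0.0, 1.408]
contact_force: [0.1, -0.2, -0.0]
opening: 0.699
grasp_force: 0.0
```

Request:
play_rows:
  steps:
    - {"delta_pos": [-1.5,1.4,0],"yaw": 0,"jaw": 70}
    - {"delta_pos": [-1.5,1.4,2],"yaw": 0,"jaw": 70}
    - {"delta_pos": [-1.5,1.4,4.5],"yaw": 0,"jaw": 70}
    - {"delta_pos": [-1.5,1.4,6.5],"yaw": 0,"jaw": 70}
    - {"delta_pos": [-1.5,1.4,7.5],"yaw": 0,"jaw": 70}
    - {"delta_pos": [-1.5,1.4,7.5],"yaw": 0,"jaw": 70}
    - {"delta_pos": [-1.5,1.4,7.5],"yaw": 0,"jaw": 70}
    - {"delta_pos": [-1.5,1.4,7.5],"yaw": 0,"jaw": 70}

```text
clock: 4.2
eef_pos: [639.2, -75.9, 53.6]
tcp_rot: [3.139, -0.0, 1.408]
contact_force: [-0.6, 0.4, 0.2]
opening: 0.703
grasp_force: 0.0
```

Run:
```python
from h import *
im,d=vision.grab_frame("side");cv2.imwrite("pics/s1.png",cv2.resize(im[150:280,240:380,::-1],None,fx=4.5,fy=4.5))
s=r.sense();print(s["clock"],s["eef_pos"],s["tcp_rot"],s["contact_force"])
```

```text
4.25 [639.04579427 -75.83497309  53.39140451] [ 3.13939975e+00 -1.15362868e-04  1.40781664e+00] [0.19510131 0.60310381 0.2086789 ]
```

View pics/s1.png

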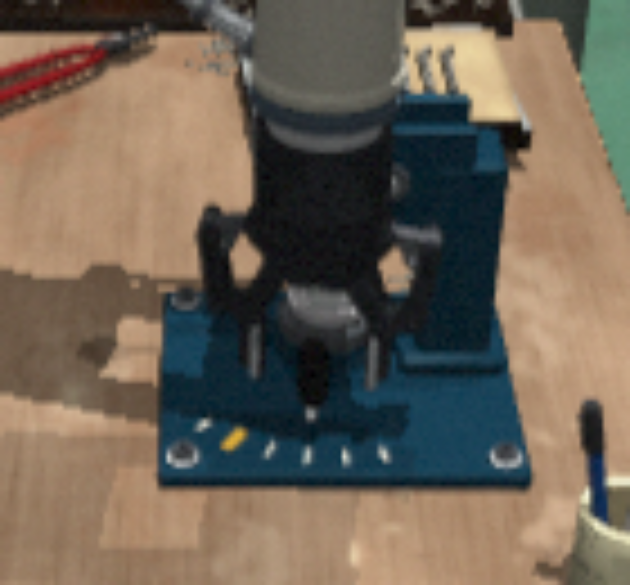

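The grip sits midway between the open fingers at about (313,375) in the crop. I'm closing on it, then swinging along the arc.

Request:
play_rows:
  steps:
    - {"delta_pos": [0,-0.15,0],"yaw": 0,"jaw": 10}
    - {"delta_pos": [0,-0.15,0],"yaw": 0,"jaw": 10}
    - {"delta_pos": [0,-0.15,0],"yaw": 0,"jaw": 10}
    - {"delta_pos": [0,-0.15,0],"yaw": 0,"jaw": 10}
    - {"delta_pos": [0,-0.15,0],"yaw": 0,"jaw": 10}
    - {"delta_pos": [0,-0.15,0],"yaw": 0,"jaw": 10}
    - {"delta_pos": [0,-0.15,0],"yaw": 0,"jaw": 10}
    - {"delta_pos": [0,-0.15,0],"yaw": 0,"jaw": 10}
  grip_force: 30

```text
clock: 5.05
eef_pos: [637.0, -75.7, 52.4]
tcp_rot: [3.141, 0.0, 1.408]
contact_force: [0.4, -1.2, 6.3]
opening: 0.204
grasp_force: 29.6
```

Request:
play_rows:
  steps:
    - {"delta_pos": [0.0,-0.45,0],"yaw": 0.05,"jaw": 10}
    - {"delta_pos": [0.05,-1.0,0],"yaw": 0.1,"jaw": 10}
    - {"delta_pos": [0.15,-1.5,0],"yaw": 0.15,"jaw": 10}
    - {"delta_pos": [0.25,-2.0,0],"yaw": 0.21,"jaw": 10}
    - {"delta_pos": [0.4,-2.7,0],"yaw": 0.28,"jaw": 10}
    - {"delta_pos": [0.55,-3.2,0],"yaw": 0.34,"jaw": 10}
    - {"delta_pos": [0.7,-3.65,0],"yaw": 0.39,"jaw": 10}
    - {"delta_pos": [0.7,-3.65,0],"yaw": 0.39,"jaw": 10}

```text
clock: 5.85
eef_pos: [602.4, -62.4, 52.4]
tcp_rot: [3.14, -0.001, 1.017]
contact_force: [1.1, 0.9, 3.9]
opening: 0.202
grasp_force: 29.7
```

Request:
play_rows:
  steps:
    - {"delta_pos": [0,0,0],"yaw": 0,"jaw": 10}
    - {"delta_pos": [0,0,0],"yaw": 0,"jaw": 10}
    - {"delta_pos": [0,0,0],"yaw": 0,"jaw": 10}
    - {"delta_pos": [0,0,0],"yaw": 0,"jaw": 10}
    - {"delta_pos": [0,0,0],"yaw": 0,"jaw": 10}
    - {"delta_pos": [0,0,0],"yaw": 0,"jaw": 10}
    - {"delta_pos": [0,0,0],"yaw": 0,"jaw": 10}
    - {"delta_pos": [0,0,0],"yaw": 0,"jaw": 10}

```text
clock: 6.65
eef_pos: [602.4, -62.4, 52.4]
tcp_rot: [3.141, -0.001, 1.019]
contact_force: [1.2, 2.9, 6.8]
opening: 0.202
grasp_force: 29.8
```

Request:
play_rows:
  steps:
    - {"delta_pos": [0,0,0],"yaw": 0,"jaw": 65}
    - {"delta_pos": [0,0,0],"yaw": 0,"jaw": 65}
    - {"delta_pos": [0,0,0],"yaw": 0,"jaw": 65}
    - {"delta_pos": [0,0,0],"yaw": 0,"jaw": 65}
    - {"delta_pos": [0,0,0],"yaw": 0,"jaw": 65}
    - {"delta_pos": [0,0,-2],"yaw": 0,"jaw": 65}
    - {"delta_pos": [0,0,-6],"yaw": 0,"jaw": 65}
    - {"delta_pos": [0,0,-10],"yaw": 0,"jaw": 65}

```text
clock: 7.45
eef_pos: [600.9, -62.6, 152.3]
tcp_rot: [-3.14, 0.001, 1.018]
contact_force: [1.6, -0.2, 0.5]
opening: 0.65
grasp_force: 0.0
```

Request:
play_rows:
  steps:
    - {"delta_pos": [0,0,-4.5],"yaw": -0.14,"jaw": 65}
    - {"delta_pos": [0,0,-9],"yaw": -0.28,"jaw": 65}
    - {"delta_pos": [0,0,-13.5],"yaw": -0.42,"jaw": 65}
    - {"delta_pos": [0,0,-18],"yaw": -0.56,"jaw": 65}
    - {"delta_pos": [0,0,-22.5],"yaw": -0.7,"jaw": 65}
    - {"delta_pos": [-3,-3,-24],"yaw": -0.84,"jaw": 65}
    - {"delta_pos": [-6,-6,-25],"yaw": -0.98,"jaw": 65}
    - {"delta_pos": [-9,-9,-26],"yaw": -1.12,"jaw": 65}

```text
clock: 8.25
eef_pos: [476.3, -92.1, 412.4]
tcp_rot: [3.142, 0.0, 2.144]
contact_force: [-0.3, -1.1, 0.2]
opening: 0.648
grasp_force: 0.0
```

Run:
```python
from h import *
o=np.array([652.3,18.3])
im,d=vision.grab_frame("top");im=im[:,:,::-1].copy();cv2.imwrite("pics/top2f.png",im)
s,_=vision.grab_frame("side");s=s[:,:,::-1]
a=cv2.resize(im[125:245,160:280],(390,390),interpolation=cv2.INTER_CUBIC)
b=cv2.resize(s[120:270,255:360],(400,390),interpolation=cv2.INTER_CUBIC)
cv2.imwrite("pics/c2.png",np.hstack([a,b]))
vv,uu=np.mgrid[:420,:560]
hsv=cv2.cvtColor(im,cv2.COLOR_BGR2HSV)
K=vision.calibration("top")["mtx"];T=vision.calibration("top")["extrinsics"]
P=np.stack([(uu-K[0,2])/K[0,0]*d,(vv-K[1,2])/K[1,1]*d,d],-1)@T[:3,:3].T+T[:3,3]
g=(P[...,2]>74)&(P[...,2]<92)&(hsv[...,2]<70)&(uu>235)&(uu<268)&(vv>180)&(vv<220)
ys,xs=np.nonzero(g);q=atz("top",(xs.mean(),ys.mean()),83)[:2]
print(len(xs),q.round(1),"angle",np.arctan2(*(o-q))+0.252,np.hypot(*(o-q)))
m=((hsv[...,0]<8)|(hsv[...,0]>172))&(hsv[...,1]>150)&(uu>150)&(uu<220)&(vv>215)&(vv<250)
ys,xs=np.nonzero(m);print("ball",len(xs),xs.mean(),ys.mean(),atz("top",(xs.mean(),ys.mean()),268).round(1))
s=r.sense();print(s["clock"],s["eef_pos"],s["tcp_rot"])
```

```text
37 [600.8 -61.5] angle 0.8254679717032378 94.9782563305415
ball 5 179.0 232.0 [525.1  76.1 268. ]
8.35 [474.38994644 -92.77745498 413.98250607] [3.14078722e+00 1.86893917e-03 2.14196888e+00]
```

View pics/c2.png

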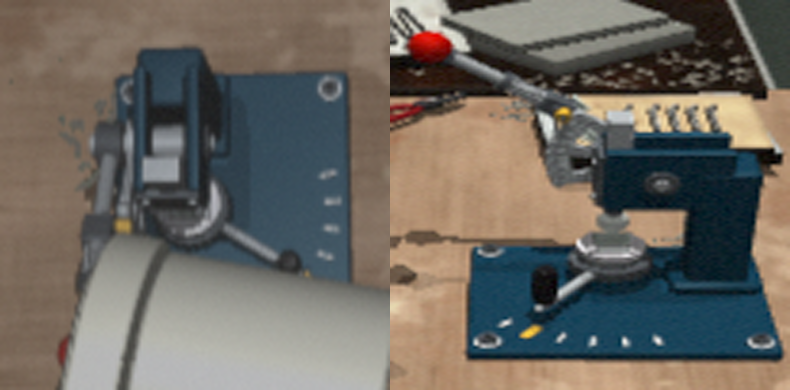

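The crops show the lever close to the brass mark with the ball still up, but the arm hides part of the top view. I'll move above the ball, out of the way, and check again.

Request:
play_rows:
  steps:
    - {"delta_pos": [2,2.3,0],"yaw": -0.13,"jaw": 75}
    - {"delta_pos": [4,4.6,0],"yaw": -0.26,"jaw": 75}
    - {"delta_pos": [6,7,1],"yaw": -0.39,"jaw": 75}
    - {"delta_pos": [8,9.3,2],"yaw": -0.53,"jaw": 75}
    - {"delta_pos": [10,11.6,3],"yaw": -0.66,"jaw": 75}
    - {"delta_pos": [10.7,12.4,4],"yaw": -0.8,"jaw": 75}
    - {"delta_pos": [10.7,12.4,5],"yaw": -0.93,"jaw": 75}
    - {"delta_pos": [10.7,12.4,6],"yaw": -1.0,"jaw": 75}

```text
clock: 9.15
eef_pos: [525.2, 65.7, 351.0]
tcp_rot: [-3.142, -0.001, -3.14]
contact_force: [-1.1, -1.0, 0.2]
opening: 0.747
grasp_force: 0.0
```

Run:
```python
from h import *
o=np.array([652.3,18.3])
im,d=vision.grab_frame("top");im=im[:,:,::-1].copy()
s,_=vision.grab_frame("side");s=s[:,:,::-1]
a=cv2.resize(im[165:235,210:280],(390,390),interpolation=cv2.INTER_CUBIC)
b=cv2.resize(s[195:265,275:345],(390,390),interpolation=cv2.INTER_CUBIC)
for cam,img,x0,y0 in(("top",a,210,165),("side",b,275,195)):
  for A,col in((.8,(0,255,0)),(.85,(0,0,255))):
    t=A-.252;e=np.array([-np.sin(t),-np.cos(t)])
    for R,z in((95,83),(95,36),(60,36),(113,14)):
        u=(proj(cam,np.r_[o+R*e,z])-[x0-.5,y0-.5])*390/70
        cv2.circle(img,tuple(u.round().astype(int).tolist()),3,col,-1)
cv2.imwrite("pics/c3.png",np.hstack([a,b]))
vv,uu=np.mgrid[:420,:560]
hsv=cv2.cvtColor(im,cv2.COLOR_BGR2HSV)
K=vision.calibration("top")["mtx"];T=vision.calibration("top")["extrinsics"]
P=np.stack([(uu-K[0,2])/K[0,0]*d,(vv-K[1,2])/K[1,1]*d,d],-1)@T[:3,:3].T+T[:3,3]
g=(P[...,2]>74)&(P[...,2]<92)&(hsv[...,2]<70)&(uu>235)&(uu<268)&(vv>180)&(vv<220)
ys,xs=np.nonzero(g);q=atz("top",(xs.mean(),ys.mean()),83)[:2]
print(len(xs),q.round(1),"angle",np.arctan2(*(o-q))+0.252,np.hypot(*(o-q)))
s=r.sense();print(s["clock"],s["eef_pos"],s["tcp_rot"])
```

```text
39 [600.3 -61.4] angle 0.8297650250605699 95.12135930054338
9.25 [524.43222367  65.13849042 350.2588241 ] [-3.14131366e+00 -2.77679087e-03  3.13842919e+00]
```

View pics/c3.png

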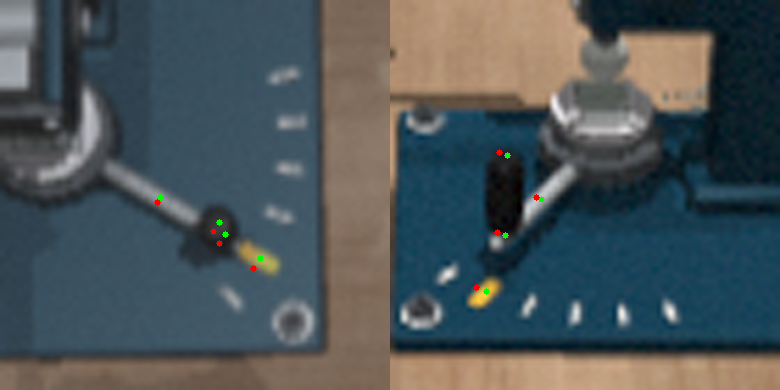

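Green dots mark 0.80 and red dots 0.85. The rod and grip lie on the green ones, and the rod axis runs into the brass mark at (258,258). The small lever is therefore set at about 0.81. Now for the ball.

Request:
play_rows:
  steps:
    - {"delta_pos": [0.3,-0.15,2],"yaw": 0,"jaw": 75}
    - {"delta_pos": [0.3,-0.15,5],"yaw": 0,"jaw": 75}
    - {"delta_pos": [0.3,-0.15,8],"yaw": 0,"jaw": 75}
    - {"delta_pos": [0.3,-0.15,10],"yaw": 0,"jaw": 75}
    - {"delta_pos": [0.3,-0.15,10.2],"yaw": 0,"jaw": 75}
    - {"delta_pos": [0.3,-0.15,10.2],"yaw": 0,"jaw": 75}
    - {"delta_pos": [0.3,-0.15,10.2],"yaw": 0,"jaw": 75}
    - {"delta_pos": [0.3,-0.15,10.2],"yaw": 0,"jaw": 75}

```text
clock: 10.05
eef_pos: [522.8, 63.5, 251.4]
tcp_rot: [3.141, 0.002, 3.137]
contact_force: [0.2, -0.1, 0.0]
opening: 0.752
grasp_force: 0.0
```

Request:
play_rows:
  steps:
    - {"delta_pos": [0,0,0],"yaw": 0,"jaw": 20}
    - {"delta_pos": [0,0,0],"yaw": 0,"jaw": 20}
    - {"delta_pos": [0,0,0],"yaw": 0,"jaw": 20}
    - {"delta_pos": [0,0,0],"yaw": 0,"jaw": 20}
    - {"delta_pos": [0,0,0],"yaw": 0,"jaw": 20}
    - {"delta_pos": [0,0,0],"yaw": 0,"jaw": 20}
    - {"delta_pos": [0,0,0],"yaw": 0,"jaw": 20}
    - {"delta_pos": [0,0,0],"yaw": 0,"jaw": 20}
  grip_force: 50

```text
clock: 10.85
eef_pos: [522.1, 62.9, 250.7]
tcp_rot: [-3.141, 0.001, 3.138]
contact_force: [-1.1, -2.6, 6.2]
opening: 0.344
grasp_force: 48.9
```

Run:
```python
from h import *
s,_=vision.grab_frame("side");s=s[:,:,::-1]
cv2.imwrite("pics/s4.png",cv2.resize(s[70:210,220:360],(560,560),interpolation=cv2.INTER_CUBIC))
s=r.sense();print(s["clock"],s["eef_pos"],s["tcp_rot"],s["contact_force"],s["opening"])
```

```text
10.9 [522.09098884  62.88299273 250.66322393] [-3.14068463e+00  6.06777570e-04  3.13781128e+00] [-1.985819   -3.45077984  5.31296752] 0.34820705053820655
```

View pics/s4.png

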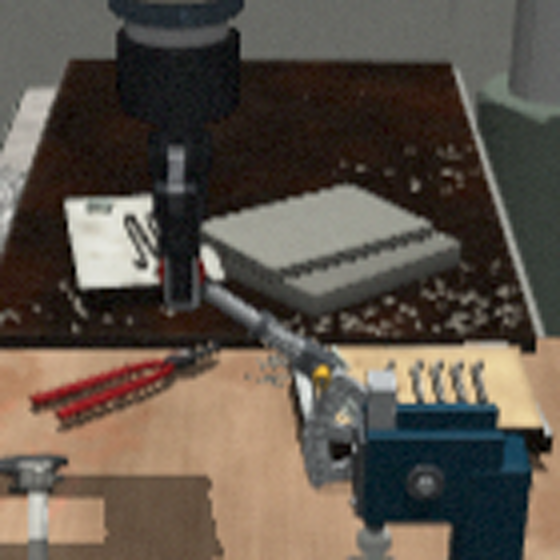

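The gripper holds the ball in the middle of the pads at about (183,268), and the lever is still up. I'll bring it down along its arc, starting with two clicks.

Request:
play_rows:
  steps:
    - {"delta_pos": [0.45,0,0.65],"yaw": 0,"jaw": 20}
    - {"delta_pos": [0.88,0,1.32],"yaw": 0,"jaw": 20}
    - {"delta_pos": [1.28,0,2.0],"yaw": 0,"jaw": 20}
    - {"delta_pos": [1.64,0,2.68],"yaw": 0,"jaw": 20}
    - {"delta_pos": [1.98,0,3.39],"yaw": 0,"jaw": 20}
    - {"delta_pos": [2.3,0,4.12],"yaw": 0,"jaw": 20}
    - {"delta_pos": [2.59,0,4.85],"yaw": 0,"jaw": 20}
    - {"delta_pos": [2.84,0,5.58],"yaw": 0,"jaw": 20}
  grip_force: 60

```text
clock: 11.7
eef_pos: [494.4, 62.9, 195.4]
tcp_rot: [-3.141, 0.003, 3.138]
contact_force: [-1.7, -3.0, 10.6]
opening: 0.341
grasp_force: 61.8
```

Request:
play_rows:
  steps:
    - {"delta_pos": [0.23,0,0.75],"yaw": 0,"jaw": 20}
    - {"delta_pos": [0.43,0,1.5],"yaw": 0,"jaw": 20}
    - {"delta_pos": [0.6,0,2.28],"yaw": 0,"jaw": 20}
    - {"delta_pos": [0.73,0,3.05],"yaw": 0,"jaw": 20}
    - {"delta_pos": [0.84,0,3.83],"yaw": 0,"jaw": 20}
    - {"delta_pos": [0.92,0,4.62],"yaw": 0,"jaw": 20}
    - {"delta_pos": [0.96,0,5.4],"yaw": 0,"jaw": 20}
    - {"delta_pos": [0.98,0,6.18],"yaw": 0,"jaw": 20}

```text
clock: 12.5
eef_pos: [485.2, 63.0, 133.7]
tcp_rot: [-3.141, 0.003, 3.138]
contact_force: [1.5, -6.3, 12.9]
opening: 0.341
grasp_force: 68.7
```

Run:
```python
from h import *
s,ds=vision.grab_frame("side");s=s[:,:,::-1].copy()
t,_=vision.grab_frame("top");t=t[:,:,::-1]
a=s[110:270,230:370].copy()
for th,c in((.55,(0,0,255)),(.628,(0,255,0)),(.707,(255,0,0))):
  f=.628-th
  for R in(200,110):
    u=proj("side",[682.3-R*np.cos(f),63.3,150+R*np.sin(f)]);print(th,R,u.round(1))
cv2.imwrite("pics/c5.png",np.hstack([cv2.resize(a,(400,457),interpolation=cv2.INTER_CUBIC),cv2.resize(t[125:265,160:280],(392,457),interpolation=cv2.INTER_CUBIC)]))
s=r.sense();print(s["clock"],s["eef_pos"],s["tcp_rot"],s["contact_force"],s["opening"])
```

```text
0.55 200 [251.9 171.5]
0.55 110 [284.3 174. ]
0.628 200 [251.9 176.5]
0.628 110 [284.2 176.7]
0.707 200 [252.4 181.4]
0.707 110 [284.3 179.4]
12.6 [485.41294343  62.99531345 133.03702425] [-3.14080468  0.0034143   3.13827724] [ 0.70309862 -6.16295388  6.55768624] 0.34011781281876213
```

View pics/c5.png

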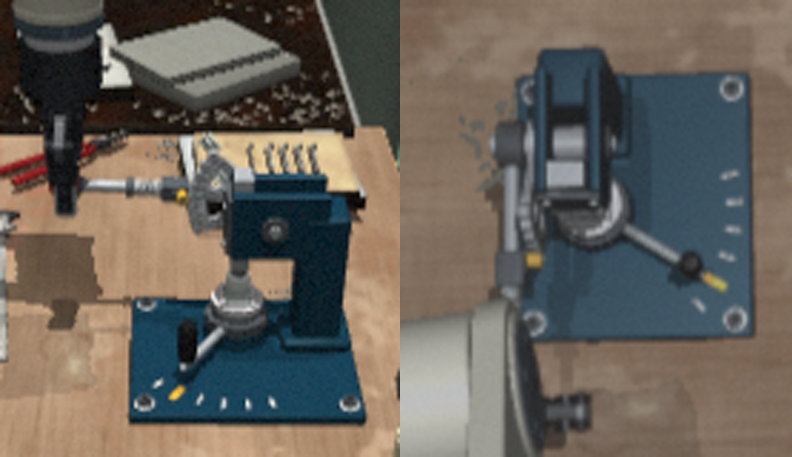

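The small lever is still on the brass mark and the foot is on the cleat. The rod looks nearly level, at about (85–185, 184–195) in the left crop. I'll measure the lever angle precisely.

Run:
```python
from h import *
s,d=vision.grab_frame("side")
K=vision.calibration("side")["mtx"];T=vision.calibration("side")["extrinsics"]
a=w("side",(0,0),0.)
def aty(uv,y):
    b=w("side",uv,1000.);return a+(b-a)*(y-a[1])/(b[1]-a[1])
L=[]
for u in range(260,285,1):
    col=s[:,u].astype(int)
    vs=[v for v in range(165,190) if 35<w("side",(u,v),d[v,u])[1]<80 and d[v,u]>0]
    if len(vs)<3: continue
    vs=np.array(vs);p=aty((u,vs.mean()),63.3);L.append((u,len(vs),vs.mean(),p[0],p[2]))
L=np.array(L);print(L[::3].round(1))
m=L[:,1]<=np.median(L[:,1])+2
f=np.polyfit(L[m,3],L[m,4],1);print("slope",f, "z at ball",np.polyval(f,482))
for q in L[m][::4]: print("phi",np.arctan2(q[4]-150,682.3-q[3]).round(3))
import json
s=r.sense();print(s["clock"],s["eef_pos"],s["contact_force"])
```

```text
[[260.    5.  175.  504.9 154.8]
 [263.    5.  175.  513.3 154.9]
 [266.    5.  175.  521.6 154.9]
 [269.    4.  175.5 530.  153.4]
 [272.    4.  175.5 538.3 153.5]
 [275.    7.  175.6 546.7 153.3]
 [278.    6.  175.5 555.  153.6]
 [281.    4.  175.5 563.4 153.7]
 [284.    6.  175.5 571.7 153.7]]
slope [-2.63404203e-02  1.68049520e+02] z at ball 155.35343773084819
phi 0.027
phi 0.03
phi 0.022
phi 0.024
phi 0.028
phi 0.031
12.65 [485.47483098  63.0083992  133.28665054] [ 0.84186098 -5.16536016  9.00409338]
```

The lever is at about 0.60 rad, past the fourth crest at 0.55. I'll nudge it 4 mm further to the middle of the notch and let it settle.

Request:
play_rows:
  steps:
    - {"delta_pos": [0,0,0.1],"yaw": 0,"jaw": 20}
    - {"delta_pos": [0,0,0.2],"yaw": 0,"jaw": 20}
    - {"delta_pos": [0,0,0.3],"yaw": 0,"jaw": 20}
    - {"delta_pos": [0,0,0.4],"yaw": 0,"jaw": 20}
    - {"delta_pos": [0,0,0.4],"yaw": 0,"jaw": 20}
    - {"delta_pos": [0,0,0.4],"yaw": 0,"jaw": 20}
    - {"delta_pos": [0,0,0.4],"yaw": 0,"jaw": 20}
    - {"delta_pos": [0,0,0.4],"yaw": 0,"jaw": 20}

```text
clock: 13.45
eef_pos: [485.4, 63.0, 129.8]
tcp_rot: [-3.141, 0.003, 3.138]
contact_force: [-0.4, -6.0, 11.1]
opening: 0.341
grasp_force: 68.8
```

Run:
```python
from h import *
for k in range(2):
    s,d=vision.grab_frame("side")
    a=w("side",(0,0),0.);P=[]
    for u in range(260,285):
        vs=[v for v in range(165,190) if d[v,u]>0 and 35<w("side",(u,v),d[v,u])[1]<80]
        if 3<=len(vs)<=6:
            b=w("side",(u,np.mean(vs)),1000.);p=a+(b-a)*(63.3-a[1])/(b[1]-a[1]);P.append(np.arctan2(p[2]-150,682.3-p[0]))
    q=r.sense();print("theta",.628-np.mean(P),q["clock"],q["eef_pos"],q["contact_force"],q["grasp_force"])
```

```text
theta 0.6191161398634618 13.5 [485.35400918  62.99493932 129.78971576] [-1.20257005 -4.92568376 11.47326484] 68.75800609588623
theta 0.6191161398634618 13.55 [485.33730071  62.97520494 129.77149927] [-0.25440318 -5.7453439  11.65461933] 68.75798463821411
```

The lever is steady at about 0.62 rad, the arm is holding it, and the small lever is on the brass mark. I'm handing the job in.

```bash
python3 -c "
from rig import r
print(r.sign_off())"
```

```text
the job is handed in; nothing more can be done
None
```

The job is handed in: the small lever is on the brass mark (about 0.81 rad measured, mark at 0.8) and the arm is holding the press lever at the fourth click (about 0.62 rad, short of the fifth at 0.707); nothing around the press was touched.

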